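# Lock the swinging tube-holder arm on its rod

### The arm

A 6-joint arm with a two-finger parallel gripper is mounted at the origin on a cart in front of the work surface, level with it; the furniture and walls round the work are solid. World frame = base frame: x ahead of the robot, y to its left, z up, the work surface at z = 0. Lengths are in m, angles in rad, forces in N, time in s.
With the tool pointing down it reaches from about 0.4 to 0.825 m from the base axis. Payload 7 kg.
Tool frame: the origin (TCP) lies on the centre line of the jaws, within the pads' length; the fingertips stand arm.tip_reach ahead of it and the grasp point (between the pads) lies 5 mm behind it (arm.tip_reach is the distance from the TCP to the fingertips, in m); z points along the fingers, y is the line along which they close (so a half turn about z gives the same grasp; the last joint's range is limited). The gripper opens to 88 mm and grips with 3 to 60 N. Pads are 19 mm wide; open, the fingers measure 130 mm over their backs; the gripper's body (78 mm by 193 mm) begins 47 mm behind the grasp point.
Start: joints at [1.415, 0.359, 0.012, 0, -1.224, -0.288], TCP at [0.29, 0.61, 0.214] pointing down, gripper open.
Joint ranges: [-3.07, 3.07], [-1.43, 2.12], [-1.02, 1.25], [-3.03, 1.67], [-3.05, -0], [-3.03, 3.03]. Speed limits (rad/s): [2.39, 2.39, 3.01, 3.14, 3.14, 3.14].

### API

Orientations are given as [roll, pitch, yaw] about the fixed x, y, z axes, in that order (R = Rz(yaw) Ry(pitch) Rx(roll)).
In Python, from station import status, optics, order, arm gives the robot as it stands. The module is installed in compiled form; this text tells all that it offers.
- The arm moves only by the shell command python3 -m jog 'ROWS' [FORCE]. ROWS is JSON, a list of rows, each a list of 3 entries, a list of its own where there are three numbers: the gripper command: -1 is shut, 1 is fully open, values between are in proportion, then the shift along the tool's x, y, z in mm, then the turn about the tool's z in rad. A call has 1 to 20 rows; each row is the pose to reach, as a shift and turn from the pose commanded when the call began, along the tool's axes at that moment; what a row does not reach only later rows make up. A row lasts 1/8 s, in which the tool goes at most 62.5 mm and 10.7 degrees, less where a joint would pass 70% of its speed; a pose out of reach is approached as far as the arm can. A call with a gripper value outside its range is refused whole. The fingers move at their own pace and stop on an object; FORCE is the grip in N (left out, the last holds). Time passes only in rows, so rows that repeat a pose let the fingers close. It gives the time, the measured TCP pose, the force, the opening and the grip force at its end, in the units of the state.
- status.get_state(): the state, without advancing time (a new reading comes with each control period).
- optics.grab_frame(name): name is "scene" or "top" or "wrist"; returns a dict with "color" (400x640x3 uint8, red, green, blue), "mtx" (3x3 intrinsics, pixels), "cam_to_world" (4x4, takes a point from camera to world coordinates). Camera axes: x right, y down, z forward; pixel columns grow to the right and rows downward; lengths in m; the calibration is good to about 2 mm. A picture is of the moment at which its call begins. There is no depth.
- order.job_done(): hands the job in; it is judged then, once.
The state is a dict: "t": time; "q": joint angles; "qd": joint speeds; "joint_efforts": joint torques, N m; "eef_pos": TCP position; "ee_rot": TCP orientation; "force": force on the tool from outside, world axes, zero at the start; "moment": the same for the moment, N m; "width": finger opening in m; "gripper_force": force on a finger pad.
Only numpy, scipy, OpenCV 4.12 (cv2) and the standard library are available. Lean on these libraries where they do the work, as an engineer would, in place of code of your own. Each camera call takes 0.05 s, during which the arm holds its last target. There are 200 camera calls.

### The job

The tube-holder arm of the bench stand is loose on its rod. Swing it round anticlockwise (seen from above) until you feel its set screw catch on the rod's hidden flat, easing off as soon as it catches so that the rod is not wrenched round in its foot; then swing the screw's black-knobbed clamp lever down firmly until the screw is tight on the flat, without straining it, and let go. Leave the things lying round the stand where they are.

Things in the scene. Friction and masses are not known exactly. Their poses are not given: they have to be found in the camera images.
- stand: Bench stand fixed to the desk: grey foot plate 150 x 110 x 12 mm, on its centre an upright steel rod, 30 mm diameter, in a dark round flange, top 150 mm above the desk. Origin: on the rod's axis at desk height, z up. Its yaw says nothing of where the rod's flat is: the flat is short, with shoulders, and hidden under the collar.
- collar_mid (a point): Centre of the aluminium collar on the rod's axis, 56 mm diameter, heights 87 to 113 mm. Boss with screw and lever on one side; a quarter turn clockwise of it (from above) a bar to the tube holder; all turn together about the rod. The screw's spring nose rides on the rod and drops into the flat 0.3 to 1.35 rad anticlockwise of the start; how far cannot be seen.
- holder (a point): Centre of the tube holder at the arm's end: upright solid white cup with a black rubber pad on top, 28 mm diameter, heights 74 to 126 mm, 112 mm from the rod's axis; push it, or grip it from above. y axis points outward. It turns with 1 to 3 N until the nose drops into the flat; then (play 0.07 rad) pushing on only twists the springy rod, about 0.6 N per mm, and it springs back.
- lever_pivot (a point): Point on the collar's boss where the clamp lever turns, 50 mm from the rod's axis, 100 mm above the desk. The lever turns about the horizontal line from the rod's axis through this point.
- lever_knob (a point): Centre of the black ball knob, 18 mm diameter, at the lever's end, 70 mm from the pivot. The lever (round bar, 8 mm) at first stands nearly upright, leaning to the anticlockwise side seen from above, and swings over and down to that side in an upright plane square to the screw.
- lever (a joint): Turn of the clamp lever, rad, grows in tightening; elevation = 1.29 minus this. Starts at 0 to 0.12, needs about 5 N at the knob, stays where left. Nose not in the flat: blocked hard at 0.15. Nose in: meets its seat at 1.25 (nearly level) and stiffens, about 6 N m per rad; 11 to 18 N at the knob takes it to 1.33 to 1.42, where it stays, tight, when let go.
- rod (a joint): Twist of the rod in its springy foot, rad, anticlockwise positive; 0 when nothing pushes on it, whatever the direction of the flat. 8 N m per rad: 0.28 rad is about 20 N at the holder.
- tube_upright: Bystander: a small screw-cap vial standing upright, 13 x 13 x 47 mm, origin under its centre.
- note_pad: Bystander: a pad of yellow notes, 77 x 77 x 12 mm, origin under its centre.
- index_notes: Bystander: a small green block of index notes, 16 x 50 x 14 mm, origin under its centre.
- magenta_pen: Bystander: a felt pen lying flat, 9 x 140 x 9 mm, origin under its centre.
- well_plate_1: Bystander: a clear 96-well plate, 86 x 128 x 16 mm, origin under its centre.
- tube_lying: Bystander: a small screw-cap vial lying down, 13 x 47 x 13 mm, origin under its centre.

How it is judged:
By the outcome, as a careful person would: the job done as asked, in the order asked, and still so for the second after the job is handed in, with the robot touching nothing.
It also fails if it takes over 58 s, if anything falls off the work surface, if the arm or the gripper's body presses on something with over 40 N, if the wrist force passes 120 N, or if a joint passes its speed limit or range.

## Working session

There is one attempt and no reset: what is moved stays moved. The work goes in short steps, Python scripts to look and compute and a shell command to move; the robot and the scene stay as the last step left them, time stands still between calls to the robot, and variables do not carry over. Pictures are saved under pics/ and viewed, at most 10 in all, crops included, and the job is handed in when it is done.

```bash
mkdir -p pics; python3 - <<'E'
from station import status, optics, order, arm
import cv2,numpy as np
s=status.get_state()
print(s, arm.tip_reach)
for n in ("scene","top","wrist"):
    f=optics.grab_frame(n); cv2.imwrite(f"pics/{n}0.png",f["color"][:,:,::-1]); np.savez(f"pics/{n}0.npz",**f)
    print(n,f["cam_to_world"].round(3).tolist(),f["mtx"].round(1).tolist())
a=cv2.imread("pics/scene0.png");b=cv2.imread("pics/top0.png")
E
```

```text
{'t': 0.0, 'q': array([ 1.41509747e+00,  3.59390307e-01,  1.10537804e-02, -3.49137221e-04,
       -1.22408393e+00, -2.88098598e-01]), 'qd': array([ 1.94975327e-03, -9.58750702e-04,  1.13002715e-04,  3.75902383e-05,
       -5.17606066e-04, -3.08164366e-05]), 'joint_efforts': array([-2.02747979e-03, -5.82716238e+01,  2.93054706e+01,  6.99694276e+00,
        6.95110793e-03, -1.55839580e-04]), 'eef_pos': array([0.2896351 , 0.60913988, 0.21341846]), 'ee_rot': array([ 3.13994220e+00, -1.46825673e-04, -4.43916238e-01]), 'force': array([-0.44702256,  0.10617313,  0.20151427]), 'moment': array([ 0.01551003, -0.01786193,  0.00848059]), 'gripper_force': 0.0, 'width': 0.08755529335011536} 0.014
scene [[0.5, -0.341, 0.796, -0.178], [-0.866, -0.221, 0.449, -0.417], [0.022, -0.914, -0.406, 0.499], [0.0, 0.0, 0.0, 1.0]] [[481.6, 0.0, 321.8], [0.0, 481.6, 198.8], [0.0, 0.0, 1.0]]
top [[0.025, -0.99, 0.139, 0.443], [-1.0, -0.025, 0.006, 0.021], [-0.002, -0.14, -0.99, 0.976], [0.0, 0.0, 0.0, 1.0]] [[402.2, 0.0, 318.5], [0.0, 402.2, 198.9], [0.0, 0.0, 1.0]]
wrist [[-0.43, -0.867, -0.253, 0.358], [-0.903, 0.413, 0.12, 0.577], [0.0, 0.28, -0.96, 0.384], [0.0, 0.0, 0.0, 1.0]] [[282.3, 0.0, 321.8], [0.0, 282.3, 202.2], [0.0, 0.0, 1.0]]
```

View pics/scene0.png

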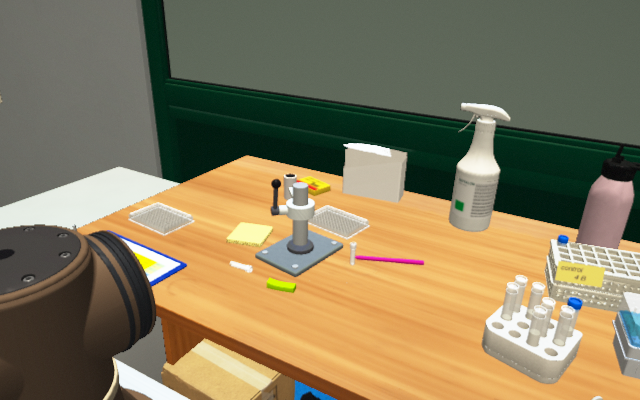

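View pics/top0.png

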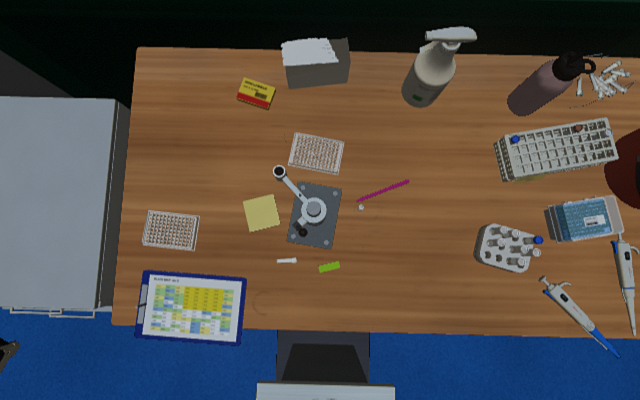

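The top view shows the rod top at about (313,208), the holder's black pad at (279,171) and the knob at (301,232). In the scene view they are at (300,186), (291,177) and (276,184). I'll zoom in before triangulating.

```bash
python3 - <<'E'
import cv2,numpy as np
a=cv2.imread("pics/scene0.png")[160:280,230:350];b=cv2.imread("pics/top0.png")[150:270,250:370]
cv2.imwrite("pics/z0.png",np.hstack([cv2.resize(i,(400,400),interpolation=cv2.INTER_CUBIC) if 0 else cv2.resize(i,None,fx=3.3333,fy=3.3333,interpolation=cv2.INTER_CUBIC) for i in (a,b)]))
E
```

```text
(no output)
```

View pics/z0.png

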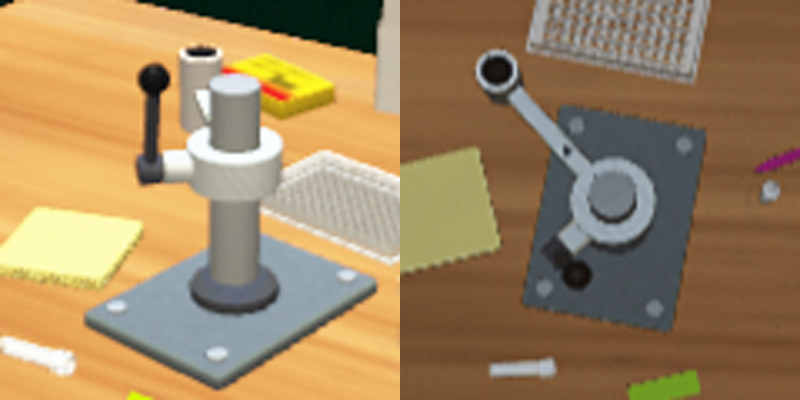

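The zoomed crops show these feature pixels:

| Feature | Scene view | Top view |
|---|---|---|
| Rod top | (300.5,185.8) | (313,208.5) |
| Holder pad | (290.3,175.6) | (279.1,171.3) |
| Knob | (275.9,183.4) | (303.1,232.2) |

Next I triangulate them.

```bash
cat > h.py <<'E'
import numpy as np
def ray(f,p):
    d=np.linalg.inv(f["mtx"])@[p[0],p[1],1]; M=f["cam_to_world"]; d=M[:3,:3]@d; return M[:3,3],d/np.linalg.norm(d)
def tri(fp):
    A=0;b=0
    for f,p in fp:
        o,d=ray(f,p);P=np.eye(3)-np.outer(d,d);A=A+P;b=b+P@o
    x=np.linalg.solve(A,b); return x,[round(1e3*np.linalg.norm((np.eye(3)-np.outer(d,d))@(x-o)),1) for o,d in (ray(*q) for q in fp)]
def plane(f,p,z):
    o,d=ray(f,p); return o+d*(z-o[2])/d[2]
E
python3 - <<'E'
from h import *
S,T=np.load("pics/scene0.npz"),np.load("pics/top0.npz")
for n,a,b,z in (("rod",(300.5,185.8),(313,208.5),.15),("holder",(290.3,175.6),(279.1,171.3),.126),("knob",(275.9,183.4),(303.1,232.2),.167)):
    print(n,tri([(S,a),(T,b)]),plane(T,b,z),plane(S,a,z))
r=plane(T,(313,208.5),.15);h=plane(T,(279.1,171.3),.126);k=plane(T,(303.1,232.2),.167)
for v in (h-r,k-r): print(np.hypot(*v[:2]),np.arctan2(v[1],v[0]))
E
```

```text
rod (array([0.53984301, 0.0362578 , 0.14857037]), [np.float64(1.1), np.float64(1.1)]) [0.53908383 0.03712205 0.15      ] [0.53760253 0.03358441 0.15      ]
holder (array([0.62087423, 0.11235917, 0.12690964]), [np.float64(0.5), np.float64(0.5)]) [0.62077887 0.11287245 0.126     ] [0.62314155 0.11325627 0.126     ]
knob (array([0.48863343, 0.05551073, 0.1667111 ]), [np.float64(0.1), np.float64(0.1)]) [0.48869923 0.05538258 0.167     ] [0.48797211 0.05521591 0.167     ]
0.1114100643606083 0.7476592584883519
0.053591553198328465 2.793893874426334
```

```bash
python3 -m jog '[[-1,[550,322,0],0.376],[-1,[550,322,0],0.376],[-1,[550,322,0],0.376],[-1,[550,322,0],0.376],[-1,[550,322,0],0.376],[-1,[550,322,0],0.376],[-1,[550,322,0],0.376],[-1,[550,322,0],0.376],[-1,[550,322,0],0.376],[-1,[550,322,0],0.376],[-1,[550,322,0],0.376],[-1,[550,322,0],0.376],[-1,[550,322,0],0.376],[-1,[550,322,60],0.376],[-1,[550,322,105],0.376],[-1,[550,322,105],0.376],[-1,[550,322,105],0.376]]' 10; python3 - <<'E'
from station import optics,status
import cv2,numpy as np
print(status.get_state()["ee_rot"])
a=optics.grab_frame("scene")["color"][130:280,200:360,::-1];b=optics.grab_frame("top")["color"][120:270,230:390,::-1]
cv2.imwrite("pics/z1.png",np.hstack([cv2.resize(i,None,fx=2.5,fy=2.5) for i in (a,b)]))
E
```

```text
t: 2.28
eef_pos: [0.6493, 0.0839, 0.1116]
ee_rot: [-3.14, -0.002, -0.818]
force: [0.4, -0.1, 1.3]
width: 0.0009
gripper_force: 0.0
[-3.13957121e+00 -1.57573042e-03 -8.17823646e-01]
```

View pics/z1.png

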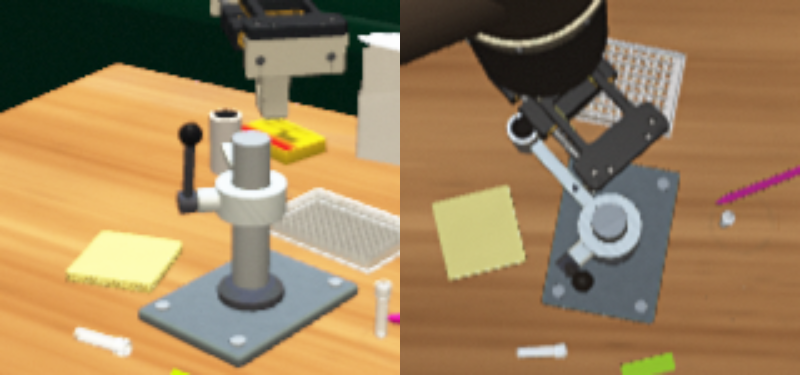

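The top view shows the fingers on the clockwise side of the holder, clear of everything, so I approach to contact.

```bash
python3 -m jog '[[-1,[-5,0,0],0],[-1,[-10,0,0],0],[-1,[-15,0,0],0],[-1,[-15,0,0],0]]'; python3 -m jog '[[-1,[-5.6,-0.7,0],-0.05],[-1,[-11.3,-1.8,0],-0.1],[-1,[-11.3,-1.8,0],-0.1]]'
```

```text
t: 2.88
eef_pos: [0.6378, 0.0939, 0.1096]
ee_rot: [-3.141, -0.0, -0.819]
force: [0.2, -0.5, -0.2]
width: 0.0004
gripper_force: 0.0
t: 3.25
eef_pos: [0.6317, 0.1032, 0.1094]
ee_rot: [-3.142, -0.0, -0.72]
force: [0.9, -0.5, 0.6]
width: 0.0007
gripper_force: 0.2
```

```bash
python3 -m jog '[[-1,[-5.6,-0.7,0],-0.05],[-1,[-11.3,-1.8,0],-0.1],[-1,[-11.3,-1.8,0],-0.1]]'
```

```text
t: 3.62
eef_pos: [0.6244, 0.1119, 0.1094]
ee_rot: [-3.142, -0.0, -0.621]
force: [-0.4, 0.1, 0.3]
width: 0.0002
gripper_force: 0.2
```

```bash
python3 -m jog '[[-1,[-5.6,-0.7,0],-0.05],[-1,[-11.3,-1.8,0],-0.1]]'; python3 - <<'E'
from station import optics,status
import cv2,numpy as np
for i in range(6): print(status.get_state()["force"].round(2)); optics.grab_frame("top")
a=optics.grab_frame("scene")["color"][130:280,200:360,::-1];b=optics.grab_frame("top")["color"][120:270,230:390,::-1]
cv2.imwrite("pics/z2.png",np.hstack([cv2.resize(i,None,fx=2.5,fy=2.5) for i in (a,b)]))
E
```

```text
t: 3.88
eef_pos: [0.6167, 0.1197, 0.1095]
ee_rot: [-3.141, -0.001, -0.52]
force: [0.6, -0.7, -0.4]
width: 0.0003
gripper_force: 0.8
[ 0.58 -0.66 -0.42]
[ 0.66 -0.96 -0.05]
[ 2.22  0.3  -0.4 ]
[ 0.51 -0.18 -0.35]
[-0.83 -1.15  1.22]
[0.55 0.37 0.1 ]
```

View pics/z2.png

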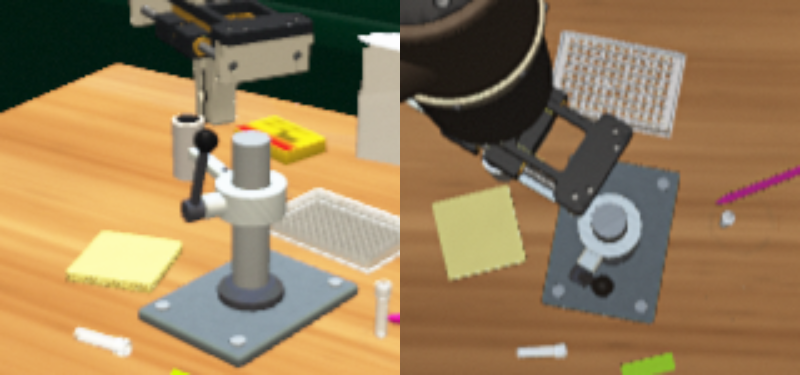

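The holder is turning: the arm and boss have visibly rotated and the push force is about 1 N. I carry on in small steps.

```bash
python3 -m jog '[[-1,[-5.6,-0.7,0],-0.05],[-1,[-11.3,-1.8,0],-0.1],[-1,[-11.3,-1.8,0],-0.1]]'
```

```text
t: 4.65
eef_pos: [0.6073, 0.1271, 0.1094]
ee_rot: [-3.142, -0.0, -0.42]
force: [0.2, -0.0, 0.5]
width: 0.0002
gripper_force: 0.2
```

```bash
python3 -m jog '[[-1,[-5.6,-0.7,0],-0.05],[-1,[-8.4,-1.2,0],-0.075],[-1,[-8.4,-1.2,0],-0.075]]'
```

```text
t: 5.03
eef_pos: [0.6002, 0.1316, 0.1094]
ee_rot: [-3.142, -0.0, -0.346]
force: [0.1, -0.3, 0.7]
width: 0.0002
gripper_force: 0.5
```

```bash
python3 -m jog '[[-1,[-5.6,-0.7,0],-0.05],[-1,[-8.4,-1.2,0],-0.075]]'
```

```text
t: 5.28
eef_pos: [0.5928, 0.1357, 0.1095]
ee_rot: [-3.141, -0.0, -0.27]
force: [2.1, 1.1, -0.1]
width: 0.0005
gripper_force: 0.8
```

```bash
python3 -m jog '[[-1,[-5.6,-0.7,0],-0.05],[-1,[-8.4,-1.2,0],-0.075]]'
```

```text
t: 5.52
eef_pos: [0.5844, 0.1389, 0.1093]
ee_rot: [3.141, 0.001, -0.194]
force: [0.0, 0.3, 0.2]
width: 0.0006
gripper_force: 0.1
```

```bash
python3 -m jog '[[-1,[-5.6,-0.7,0],-0.05],[-1,[-8.4,-1.2,0],-0.075]]'
```

```text
t: 5.78
eef_pos: [0.5764, 0.1416, 0.1092]
ee_rot: [3.141, 0.0, -0.119]
force: [0.8, -0.2, 0.1]
width: 0.0004
gripper_force: 0.4
```

```bash
python3 -m jog '[[-1,[-5.6,-0.7,0],-0.05],[-1,[-8.4,-1.2,0],-0.075]]'
```

```text
t: 6.02
eef_pos: [0.5685, 0.1439, 0.1094]
ee_rot: [3.142, -0.0, -0.044]
force: [1.9, -0.8, -1.1]
width: 0.0005
gripper_force: 0.5
```

```bash
python3 - <<'E'
from station import optics,status
import cv2,numpy as np
F=[]
for i in range(4): F.append(status.get_state()["force"]); optics.grab_frame("top")
print(np.mean(F,0).round(2))
E
```

```text
[ 0.97 -0.9  -0.62]
```

```bash
python3 -m jog '[[-1,[-5.6,-0.7,0],-0.05],[-1,[-8.4,-1.2,0],-0.075]]'
```

```text
t: 6.48
eef_pos: [0.5605, 0.1456, 0.1095]
ee_rot: [-3.141, -0.001, 0.031]
force: [2.4, -0.4, -0.2]
width: 0.0003
gripper_force: 0.9
```

```bash
python3 -m jog '[[-1,[-5.6,-0.7,0],-0.05],[-1,[-8.4,-1.2,0],-0.075]]'
```

```text
t: 6.72
eef_pos: [0.5526, 0.1468, 0.1097]
ee_rot: [-3.141, -0.002, 0.106]
force: [4.7, -0.6, -1.4]
width: 0.0007
gripper_force: 2.1
```

```bash
cat > ff.py <<'E'
from station import optics,status
import numpy as np
F=[]
for i in range(5): F.append(status.get_state()["force"]); optics.grab_frame("top")
print(np.mean(F,0).round(2))
E
python3 ff.py; python3 -m jog '[[-1,[-3.3,-0.4,0],-0.03],[-1,[-3.3,-0.4,0],-0.03]]';python3 ff.py
```

```text
[ 4.57  0.17 -1.06]
t: 7.22
eef_pos: [0.5491, 0.1469, 0.1096]
ee_rot: [-3.141, -0.001, 0.135]
force: [4.6, 0.8, -0.7]
width: 0.0005
gripper_force: 2.3
[ 4.88  1.38 -0.5 ]
```

```bash
python3 -m jog '[[-1,[-3.3,-0.4,0],-0.03],[-1,[-3.3,-0.4,0],-0.03]]';python3 ff.py
```

```text
t: 7.72
eef_pos: [0.546, 0.1471, 0.1097]
ee_rot: [-3.141, -0.002, 0.165]
force: [5.0, 2.4, -1.1]
width: 0.0009
gripper_force: 2.7
[ 5.25  2.25 -0.69]
```

```bash
cat > kn.py <<'E'
from station import optics
import cv2,numpy as np
from h import *
r=[]
for n,(u0,v0,u1,v1) in (("scene",(255,160,330,230)),("top",(280,205,345,255))):
    f=optics.grab_frame(n); g=f["color"][v0:v1,u0:u1].max(2)
    m=(g<45).astype(np.uint8); k,l,s,c=cv2.connectedComponentsWithStats(m)
    print(n,[(s[i,4],(c[i]+[u0,v0]).round(1).tolist()) for i in range(1,k) if s[i,4]>15])
E
python3 kn.py; python3 -m jog '[[-1,[3.3,-0.4,0],0.03],[-1,[3.3,-0.4,0],0.03]]';python3 ff.py;python3 -m jog '[[-1,[3.3,-0.4,0],0.03],[-1,[3.3,-0.4,0],0.03]]';python3 ff.py; python3 kn.py
```

```text
scene [(np.int32(19), [278.3, 160.5]), (np.int32(335), [314.2, 164.6]), (np.int32(59), [301.9, 188.9])]
top [(np.int32(83), [325.7, 230.3])]
t: 8.32
eef_pos: [0.549, 0.1473, 0.1095]
ee_rot: [3.141, -0.0, 0.133]
force: [6.2, -0.5, 0.2]
width: 0.0005
gripper_force: 2.4
[ 5.35 -0.2   0.23]
t: 8.82
eef_pos: [0.5519, 0.148, 0.1093]
ee_rot: [3.141, 0.0, 0.104]
force: [3.6, -2.3, 1.7]
width: 0.0007
gripper_force: 2.2
[ 4.53 -1.74  1.2 ]
scene [(np.int32(16), [277.6, 160.4]), (np.int32(337), [314.1, 164.5]), (np.int32(57), [300.1, 188.8])]
top [(np.int32(79), [324.9, 230.9])]
```

The force persists as I back off and the knob follows the finger back, so the rod is springing and the nose has caught. I ease off fully.

```bash
python3 -m jog '[[-1,[5,1,0],0],[-1,[10,1,0],0],[-1,[18,1,0],0],[-1,[30,1,0],0],[-1,[30,1,0],0]]';python3 ff.py; python3 kn.py;  python3 - <<'E'
from station import optics
import cv2,numpy as np
a=optics.grab_frame("scene")["color"][130:280,200:360,::-1];b=optics.grab_frame("top")["color"][120:270,230:390,::-1]
cv2.imwrite("pics/z3.png",np.hstack([cv2.resize(i,None,fx=2.5,fy=2.5) for i in (a,b)]))
E
```

```text
t: 9.8
eef_pos: [0.5823, 0.1505, 0.1089]
ee_rot: [3.141, 0.001, 0.105]
force: [0.2, -0.1, -0.2]
width: 0.0005
gripper_force: 0.0
[-0.12  0.22 -0.03]
scene [(np.int32(45), [261.7, 170.4]), (np.int32(380), [310.7, 164.2]), (np.int32(55), [297.3, 188.8])]
top [(np.int32(71), [323.3, 231.8])]
```

View pics/z3.png

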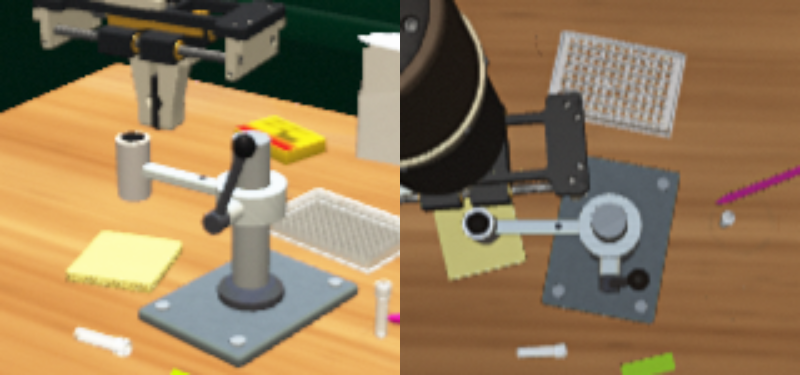

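The nose has caught and the finger is clear of the holder. The holder is now at about top-view pixel (261,209.6) and the knob at (323.3,231.8).

```bash
python3 - <<'E'
from h import *
S,T=np.load("pics/scene0.npz"),np.load("pics/top0.npz")
rod=np.array([.5395,.0365])
h=plane(T,(261.2,209.6),.126)[:2]-rod; print(np.hypot(*h),np.arctan2(h[1],h[0]))
k,e=tri([(S,(297.3,188.8)),(T,(323.3,231.8))]); print(k,e, plane(T,(323.3,231.8),.165))
th=np.arctan2(h[1],h[0])+np.pi/2
n=np.array([np.cos(th),np.sin(th)]);t=np.array([-n[1],n[0]]);d=k[:2]-rod;print(th,d@n,d@t)
E
```

```text
0.11126824759385698 1.5953423388563137
[0.49161352 0.01337755 0.16457038] [np.float64(1.7), np.float64(1.7)] [0.49063643 0.01481094 0.165     ]
3.1661386656512103 0.048439563196115 0.02194018381740969
```

```bash
python3 -m jog '[[-1,[0,0,-60],0],[-1,[0,0,-100],0],[-1,[0,0,-100],0],[-1,[-50,42,-100],0.4],[-1,[-101,85,-100],0.8],[-1,[-101,85,-100],1.2],[-1,[-101,85,-100],1.676],[-1,[-101,85,-100],1.676],[-1,[-101,85,-100],1.676],[-1,[-101,85,-100],1.676],[-1,[-101,85,-100],1.676],[-1,[-101,85,-100],1.676],[-1,[-101,85,-80],1.676],[-1,[-101,85,-62],1.676],[-1,[-101,85,-62],1.676]]';python3 ff.py;  python3 - <<'E'
from station import optics
import cv2,numpy as np
a=optics.grab_frame("scene")["color"][130:280,200:360,::-1];b=optics.grab_frame("wrist")["color"][:,:,::-1]
cv2.imwrite("pics/z4.png",np.hstack([cv2.resize(a,None,fx=2.5,fy=2.5),cv2.resize(b,(400,250))[:,:].copy() if 0 else cv2.copyMakeBorder(cv2.resize(b,(400,250)),0,125,0,0,cv2.BORDER_CONSTANT)]))
E
```

```text
t: 12.12
eef_pos: [0.4887, 0.0548, 0.1698]
ee_rot: [3.138, -0.001, -1.571]
force: [0.1, 0.3, 0.5]
width: 0.0005
gripper_force: 0.0
[-0.01 -0.15  0.36]
```

View pics/z4.png

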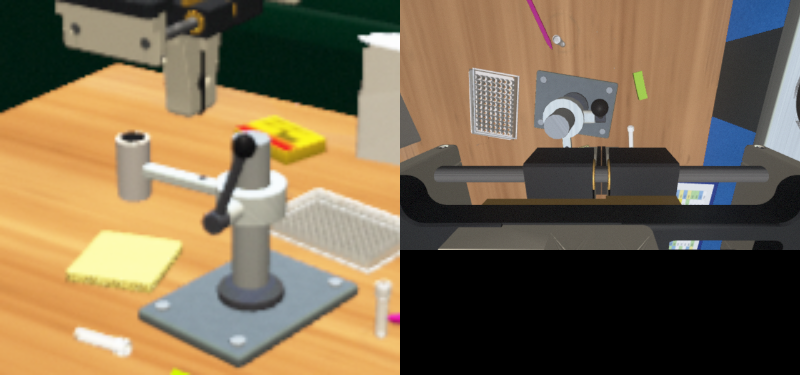

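Both views show the fingers beside the knob and lined up with it. I begin the sideways push; reaching an elevation below 1.14 would confirm the nose is in.

```bash
python3 -m jog '[[-1,[12,0,0],0],[-1,[18,0,0],0],[-1,[22,0,0],0],[-1,[27,0,2],0],[-1,[29,0,3],0]]';python3 ff.py; python3 kn.py
```

```text
t: 13.1
eef_pos: [0.4899, 0.0259, 0.1681]
ee_rot: [3.141, -0.0, -1.571]
force: [-0.3, -0.4, 0.6]
width: 0.0006
gripper_force: 0.0
[ 0.   -0.18  0.11]
scene [(np.int32(295), [316.6, 164.8]), (np.int32(55), [297.3, 188.8])]
top [(np.int32(44), [314.7, 206.4]), (np.int32(35), [291.1, 241.6]), (np.int32(20), [336.4, 243.5])]
```

```bash
python3 -m jog '[[-1,[3,0,1],0],[-1,[6,0,2],0]]'; python3 -m jog '[[-1,[3,0,1],0],[-1,[6,0,2],0]]';python3 ff.py; python3 kn.py
```

```text
t: 13.7
eef_pos: [0.49, 0.0202, 0.1663]
ee_rot: [3.142, -0.0, -1.571]
force: [0.6, 0.0, 0.8]
width: 0.0006
gripper_force: 0.0
t: 13.95
eef_pos: [0.49, 0.014, 0.1643]
ee_rot: [3.142, -0.0, -1.571]
force: [0.1, 0.5, 1.0]
width: 0.0005
gripper_force: 0.0
[0.19 0.01 0.11]
scene [(np.int32(25), [299.9, 171.6]), (np.int32(250), [318.9, 165.0]), (np.int32(52), [297.5, 189.0])]
top [(np.int32(55), [328.4, 206.7]), (np.int32(21), [286.1, 221.2]), (np.int32(23), [301.3, 239.9])]
```

```bash
python3 - <<'E'
from station import optics
import cv2,numpy as np
f=optics.grab_frame("scene");np.savez("pics/s5.npz",**f);w=optics.grab_frame("wrist");np.savez("pics/w5.npz",**w)
a=f["color"][130:280,200:360,::-1];b=w["color"][80:280,230:430,::-1]
cv2.imwrite("pics/z5.png",np.hstack([cv2.resize(a,None,fx=2.5,fy=2.5),cv2.resize(b,(375,375))]))
print(w["cam_to_world"].round(3))
E
```

```text
[[-1.     0.     0.001  0.49 ]
 [ 0.001  0.96   0.281 -0.061]
 [-0.001  0.281 -0.96   0.335]
 [ 0.     0.     0.     1.   ]]
```

View pics/z5.png

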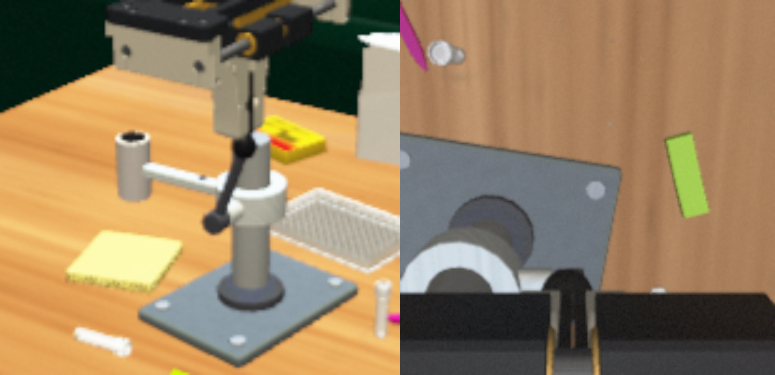

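The fingertip hides behind the knob at about scene pixel (297,189). I compare where the TCP projects to and re-triangulate with the wrist view, where the knob is at about (319.6,231).

```bash
python3 - <<'E'
from h import *
S,W,T=np.load("pics/s5.npz"),np.load("pics/w5.npz"),np.load("pics/top0.npz")
def proj(f,p):
    c=np.linalg.inv(f["cam_to_world"])@[*p,1]; q=f["mtx"]@c[:3]; return (q[:2]/q[2]).round(1)
print(S["cam_to_world"][:3,3]-T["cam_to_world"][:3,3])
for p in ([.49,.014,.150],[.49,.014,.164],[.4916,.0134,.1646],[.49,.012,.16],[.49,-.005,.160]): print(p,proj(S,p),proj(T,p),proj(W,p))
g=W["color"].max(2); ys,xs=np.where(g[200:240,300:345]<40); print(xs.min()+300,xs.max()+300,ys.min()+200)
np.set_printoptions(linewidth=250)
print(g[205:245:2,305:340:2])
E
```

```text
[-0.62079105 -0.43819349 -0.47770005]
[0.49, 0.014, 0.15] [295.6 196.5] [323.6 232.5] [322.1 231.1]
[0.49, 0.014, 0.164] [295.6 189.4] [323.7 232.2] [322.1 239.2]
[0.4916, 0.0134, 0.1646] [296.3 188.8] [324.  231.4] [319.6 238.7]
[0.49, 0.012, 0.16] [296.5 191.6] [324.7 232.3] [322.1 234. ]
[0.49, -0.005, 0.16] [304.6 193.7] [333.  232.5] [322.1 209.7]
300 344 224
[[124 126 125 130 125 128 125 125 125 127 128 126 125 128 124 128 124 123]
 [128 128 127 127 126 128 125 123 123 125 127 126 131 125 128 127 129 124]
 [131 129 126 125 129 127 121 123 126 124 127 127 126 125 127 128 124 121]
 [129 129 125 127 128 127 125 124 129 126 126 128 128 127 124 124 128 117]
 [125 128 125 124 125 127 126 126 129 129 123 128 127 126 122 123 126 117]
 [128 128 124 127 128 124 130 127 127 129 127 127 124 123 125 122 125 113]
 [129 126 125 127 131 127 126 126 127 128 126 124 123 124 123 127 124 101]
 [124 126 128 127 128 128 125 126 126 123 124 125 128 126 126 124 124 123]
 [125 125 126 128 127 128 129 127 126 126 125 128 127 128 127 123 120 138]
 [102 103 103 119 112  90  92  72  67  69  73  93 125 126 126 123 119 152]
 [145 142 146  95  34  31  32  33  25  32  39  49 127 126 126 124 116 160]
 [179 182 111  29  29  29  36  28  36  28  32  33 110 123 125 122 107 170]
 [206 155  31  27  38  38  30  32  39  33  30  31  38 125 125 119 102 169]
 [222  59  33  38  35  33  41  37  37  34  34  37  29  99 124 118 130 169]
 [175  34  27  34  29  39  37  43  36  34  34  35  30  28 121 118 153 167]
 [ 83  71  70  86  84  55  34  28  34  37  35  35  74  85  98  90  99 102]
 [ 33  31  29  99 100  69  28  29  42  35  27  33  87 100  97  32  34  30]
 [ 37  33  32  94 100  64  31  28  45  37  31  36  89  99  86  29  35  33]
 [ 35  31  28  93 101  66  29  32  34  34  37  30  86 100  88  32  34  34]
 [ 37  31  33  94 102  60  27  24  28  31  27  28  87 100  86  32  33  34]]
```

```bash
python3 - <<'E'
from h import *
S=np.load("pics/s5.npz")
def proj(f,p):
    c=np.linalg.inv(f["cam_to_world"])@[*p,1]; q=f["mtx"]@c[:3]; return (q[:2]/q[2]).round(1)
for z in (.085,.095,.105,.115): print(z,proj(S,[.5823,.1505,z]))
for x in (.47,.49,.51):
  for z in (.15,.16,.17,.18): print(x,z,proj(S,[x,.0045,z]),proj(S,[x,.023,z]))
from station import status; s=status.get_state(); print(s["eef_pos"],s["ee_rot"])
E
```

```text
0.085 [265.2 195.9]
0.095 [265.1 191.5]
0.105 [265.  187.2]
0.115 [264.9 182.8]
0.47 0.15 [293.9 201.5] [285.2 199.2]
0.47 0.16 [293.9 196.3] [285.1 194. ]
0.47 0.17 [293.9 191.1] [285.1 188.8]
0.47 0.18 [293.9 185.8] [285.  183.6]
0.49 0.15 [300.  197.7] [291.4 195.4]
0.49 0.16 [300.  192.5] [291.3 190.3]
0.49 0.17 [300.1 187.4] [291.3 185.2]
0.49 0.18 [300.1 182.1] [291.3 180. ]
0.51 0.15 [305.9 194. ] [297.3 191.8]
0.51 0.16 [305.9 188.9] [297.4 186.8]
0.51 0.17 [306.  183.8] [297.4 181.7]
0.51 0.18 [306.  178.6] [297.4 176.6]
[0.49006741 0.01436875 0.16439496] [-3.14152970e+00  1.89025764e-05 -1.57066865e+00]
```

The tips sit about 8 mm above the TCP when closed, not 14 mm below it: the fingers passed just over the knob. I back off, lower, and repeat the push.

```bash
python3 -c "
from station import arm;print(arm.tip_reach)"; python3 -m jog '[[-1,[-15,0,-3],0],[-1,[-26,0,-3],0],[-1,[-26,0,8],0],[-1,[-26,0,19],0],[-1,[-26,0,19],0]]';python3 ff.py;python3 -m jog '[[-1,[4,0,0],0],[-1,[8,0,0],0],[-1,[11,0,0],0]]';python3 ff.py; python3 kn.py
```

```text
0.014
t: 15.02
eef_pos: [0.489, 0.0398, 0.1439]
ee_rot: [3.139, -0.001, -1.571]
force: [-0.4, -1.2, 0.4]
width: 0.0004
gripper_force: 0.0
[ 0.02 -0.13  0.29]
t: 15.65
eef_pos: [0.4904, 0.0295, 0.1455]
ee_rot: [-3.141, 0.001, -1.571]
force: [0.1, 4.6, 0.6]
width: 0.0004
gripper_force: 2.4
[ 0.48  3.53 -0.01]
scene [(np.int32(311), [315.5, 164.6]), (np.int32(87), [296.3, 186.0])]
top [(np.int32(77), [312.0, 207.6]), (np.int32(32), [290.7, 243.0])]
```

Contact at 4 N. I follow the arc.

```bash
python3 -m jog '[[-1,[4,0,1],0],[-1,[9,0,3],0],[-1,[12,0,5],0],[-1,[12,0,5],0]]';python3 ff.py; python3 kn.py
```

```text
t: 16.5
eef_pos: [0.4907, 0.0173, 0.1407]
ee_rot: [-3.14, 0.0, -1.571]
force: [2.6, 3.5, 2.3]
width: 0.0004
gripper_force: 1.8
[2.72 3.11 2.41]
scene [(np.int32(289), [316.8, 164.8]), (np.int32(66), [303.3, 192.9])]
top [(np.int32(89), [324.8, 208.0]), (np.int32(23), [290.4, 232.1]), (np.int32(17), [306.8, 245.7])]
```

The lever is past the block point at 3 N, so the nose is in the flat. I keep following the arc.

```bash
python3 -m jog '[[-1,[5,0,3],0],[-1,[10,0,7],0],[-1,[15,0,12],0],[-1,[20,0,17],0],[-1,[20,0,17],0]]';python3 ff.py; python3 - <<'E'
from station import optics
import cv2,numpy as np
f=optics.grab_frame("scene");np.savez("pics/s6.npz",**f);w=optics.grab_frame("wrist");np.savez("pics/w6.npz",**w)
a=f["color"][130:280,200:360,::-1];b=w["color"][80:280,230:430,::-1]
cv2.imwrite("pics/z6.png",np.hstack([cv2.resize(a,None,fx=2.5,fy=2.5),cv2.resize(b,(375,375))]))
E
```

```text
t: 17.48
eef_pos: [0.4898, -0.0031, 0.1231]
ee_rot: [3.141, -0.0, -1.571]
force: [1.4, 3.0, 3.1]
width: 0.0008
gripper_force: 1.8
[1.37 2.45 2.57]
```

View pics/z6.png

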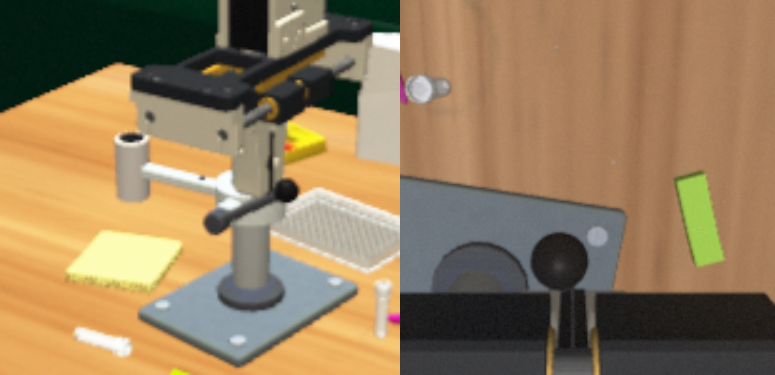

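The lever has swung well down. The knob is at scene (314.8,206) and wrist (314.3,219.7).

```bash
python3 - <<'E'
from h import *
S,W=np.load("pics/s6.npz"),np.load("pics/w6.npz")
k,e=tri([(S,(314.8,206)),(W,(314.3,219.7))]); print(k,e); print(np.arctan2(k[2]-.1,.0353-k[1]))
E
```

```text
[ 0.4942477  -0.02330075  0.13914716] [np.float64(0.6), np.float64(0.6)]
0.5889469973711284
```

```bash
python3 -m jog '[[-1,[-6,0,-3],0],[-1,[-6,0,-38],0],[-1,[-6,0,-38],0],[-1,[24,-4,-38],0],[-1,[24,-4,-38],0],[-1,[24,-4,-26],0],[-1,[24,-4,-20],0],[-1,[24,-4,-20],0]]';python3 ff.py;python3 -m jog '[[-1,[1,0,5],0],[-1,[2,0,8],0]]';python3 ff.py
```

```text
t: 18.82
eef_pos: [0.4934, -0.0265, 0.1424]
ee_rot: [3.14, -0.001, -1.57]
force: [0.2, -0.0, 1.0]
width: 0.0004
gripper_force: 0.0
[0.34 0.4  0.13]
t: 19.32
eef_pos: [0.494, -0.0288, 0.1351]
ee_rot: [-3.142, 0.0, -1.571]
force: [-0.3, 0.8, 5.8]
width: 0.0005
gripper_force: 2.7
[-0.42 -0.02  2.28]
```

```bash
python3 -m jog '[[-1,[3,0,6],0],[-1,[5,0,12],0],[-1,[7,0,18],0],[-1,[8,0,24],0],[-1,[8,0,24],0]]';python3 ff.py
```

```text
t: 20.2
eef_pos: [0.4937, -0.0374, 0.1112]
ee_rot: [3.141, -0.001, -1.571]
force: [-0.9, -1.2, 1.8]
width: 0.0006
gripper_force: 0.7
[-0.15 -0.86  0.8 ]
```

```bash
python3 -m jog '[[-1,[1,0,4],0],[-1,[1.5,0,8],0],[-1,[1.5,0,8],0]]';python3 ff.py
```

```text
t: 20.82
eef_pos: [0.4942, -0.0384, 0.1033]
ee_rot: [-3.141, -0.0, -1.571]
force: [-0.4, -2.1, 2.4]
width: 0.0007
gripper_force: 1.1
[ 0.   -1.48  1.57]
```

```bash
python3 -m jog '[[-1,[0,0,2],0],[-1,[0,0,4],0]]'; python3 ff.py; python3 -m jog '[[-1,[0,0,2],0],[-1,[0,0,2],0]]'; python3 ff.py
```

```text
t: 21.32
eef_pos: [0.494, -0.0385, 0.0995]
ee_rot: [-3.142, -0.001, -1.571]
force: [-0.7, -3.3, 4.9]
width: 0.0007
gripper_force: 2.6
[-0.65 -3.    3.67]
t: 21.82
eef_pos: [0.494, -0.0384, 0.0975]
ee_rot: [3.142, -0.0, -1.571]
force: [-0.2, -2.5, 4.3]
width: 0.0005
gripper_force: 2.6
[-0.53 -3.55  5.1 ]
```

```bash
python3 -m jog '[[-1,[0,0,2],0],[-1,[0,0,2],0]]'; python3 ff.py
```

```text
t: 22.32
eef_pos: [0.494, -0.0386, 0.0956]
ee_rot: [3.141, -0.001, -1.571]
force: [-1.5, -4.1, 6.0]
width: 0.0007
gripper_force: 3.4
[-1.46 -4.38  6.49]
```

```bash
python3 -m jog '[[-1,[-1,0,2],0],[-1,[-1,0,2],0]]'; python3 ff.py;python3 -m jog '[[-1,[-1,0,1.5],0],[-1,[-1,0,1.5],0]]'; python3 ff.py
```

```text
t: 22.82
eef_pos: [0.4938, -0.0378, 0.0937]
ee_rot: [3.141, -0.001, -1.571]
force: [-2.4, -5.6, 9.3]
width: 0.0003
gripper_force: 4.2
[-2.37 -5.25  8.5 ]
t: 23.32
eef_pos: [0.4939, -0.0368, 0.0924]
ee_rot: [3.141, -0.001, -1.571]
force: [-2.1, -5.2, 9.7]
width: 0.0003
gripper_force: 4.7
[-2.37 -5.64  9.12]
```

```bash
python3 -m jog '[[-1,[0,0,2],0],[-1,[0,0,2],0]]'; python3 ff.py;python3 -m jog '[[-1,[0,0,1.5],0],[-1,[0,0,1.5],0]]'; python3 ff.py; python3 kn.py
```

```text
t: 23.82
eef_pos: [0.4939, -0.0369, 0.0905]
ee_rot: [3.141, -0.001, -1.57]
force: [-2.5, -5.3, 11.0]
width: 0.0005
gripper_force: 5.4
[-3.11 -6.01 11.  ]
t: 24.32
eef_pos: [0.4939, -0.037, 0.0891]
ee_rot: [3.141, -0.001, -1.57]
force: [-3.0, -6.3, 13.2]
width: 0.0001
gripper_force: 6.0
[-3.04 -5.92 12.42]
scene [(np.int32(139), [293.1, 162.0]), (np.int32(198), [317.8, 165.7]), (np.int32(130), [307.8, 176.4]), (np.int32(60), [323.0, 182.4]), (np.int32(254), [298.1, 191.8])]
top []
```

```bash
python3 -m jog '[[-1,[0,0,1.5],0],[-1,[0,0,1.5],0]]'; python3 ff.py
```

```text
t: 24.92
eef_pos: [0.494, -0.037, 0.0878]
ee_rot: [-3.142, -0.001, -1.57]
force: [-3.9, -6.4, 12.8]
width: 0.0005
gripper_force: 6.6
[-3.21 -6.33 13.15]
```

```bash
python3 -m jog '[[-1,[0,0,1],0],[-1,[0,0,1],0]]'; python3 ff.py; python3 -m jog '[[-1,[0,0,-5],0],[-1,[0,0,-20],0],[-1,[0,0,-60],0],[-1,[0,0,-100],0],[-1,[-40,0,-120],0],[-1,[-90,0,-120],0],[-1,[-140,0,-120],0],[-1,[-140,0,-120],0]]'; python3 - <<'E'
from station import optics
import cv2,numpy as np
f=optics.grab_frame("scene");np.savez("pics/s7.npz",**f);w=optics.grab_frame("top");np.savez("pics/t7.npz",**w)
a=f["color"][160:280,230:350,::-1];b=w["color"][150:270,250:370,::-1]
cv2.imwrite("pics/z7.png",np.hstack([cv2.resize(i,None,fx=3.3333,fy=3.3333) for i in (a,b)]))
E
```

```text
t: 25.42
eef_pos: [0.494, -0.037, 0.0869]
ee_rot: [-3.141, -0.001, -1.57]
force: [-4.0, -6.7, 14.5]
width: 0.0007
gripper_force: 7.1
[-4.05 -6.32 14.44]
t: 26.68
eef_pos: [0.4941, 0.1068, 0.2065]
ee_rot: [-3.141, 0.001, -1.567]
force: [-0.6, -0.4, 0.4]
width: 0.0006
gripper_force: 0.0
```

View pics/z7.png

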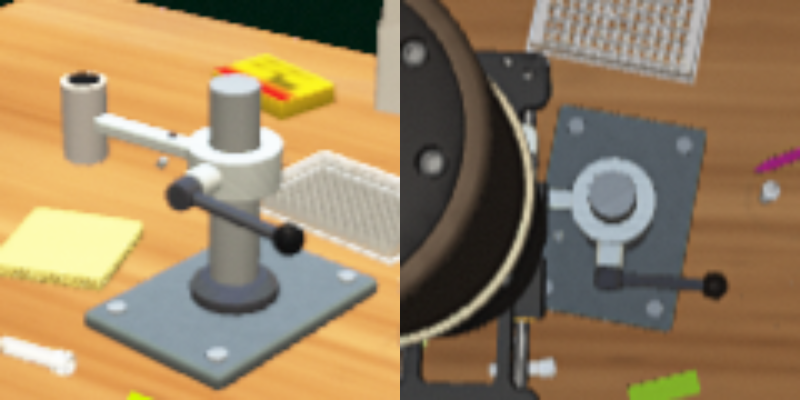

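The lever is down. Knob at scene (316.7,231.4) and top (344.2,235.8); lever hub at (284.6,217.6) and (312.4,233.4).

```bash
python3 - <<'E'
from h import *
S,T=np.load("pics/s7.npz"),np.load("pics/t7.npz")
k,e=tri([(S,(316.7,231.4)),(T,(344.2,235.8))]);p,e2=tri([(S,(284.6,217.6)),(T,(312.4,233.4))]);print(k,e,p,e2)
v=k-p;print(np.linalg.norm(v),"elev",np.arctan2(v[2],np.hypot(v[0],v[1])), "abs",np.arcsin((k[2]-.1)/.07))
E
```

```text
[ 0.48755099 -0.03217407  0.09331887] [np.float64(0.6), np.float64(0.6)] [0.4901782  0.03807422 0.10131698] [np.float64(0.2), np.float64(0.2)]
0.07075092783322035 elev -0.11328825958264939 abs -0.09559026076033934
```

The elevation is about -0.10, so the lever is at about 1.39 and tight. The robot is clear of everything, so I hand in.

```bash
python3 -c "
from station import order;print(order.job_done())"
```

```text
the job is handed in; nothing more can be done
None
```

The job is handed in at about 27 s of the 58 s: the arm swung about 0.84 rad anticlockwise until the nose caught, the push at the holder peaked at about 6 N before I eased off, and the lever was pressed to about 14.5 N and measures about 1.39 rad, inside the tight range of 1.33 to 1.42; the robot is clear, the things near the stand look unmoved in the last pictures, and I have no verdict back.

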